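Drop the pale tunnel piece onto its locating pin

TASK

Take the pale wooden tunnel piece by the bar on its roof and slide it off the lazy susan until the hole in its floor plate is over the steel pin of the green board, then let it drop so that it lies flat on the board with the pin up through the hole. Keep it low: never raise it more than about two centimetres above the turntable. Leave the dark tunnel piece standing where it is.

Things in the scene. Friction and masses are not known exactly. Their poses are not given: they have to be found in the camera images.
- pale_tunnel: Loose pale birch piece, 0.18-0.37 kg. Floor plate 140x74x8 mm (own x,y,z). Tunnel 66 mm wide at x -70..+10, roof 56 mm above the underside; on the roof an upright pale grip bar: x -55..+5, 18 mm thick in y, centred, 56 to 92 mm above the underside. Tab with round hole at +x end. Origin: centre of the underside; z up. Starts with +x within 30 degrees of world +y, on the lazy susan.
- tunnel_hole (a point): Centre of the 33 mm wide round through hole in the pale piece's tab, at underside level, 42 mm along its x from its origin. The piece starts on the grey lazy susan: 300 mm across, locked (does not turn), top always 34 mm above the work surface.
- pin_tip (a point): Tip of the fixed upright steel pin, 12 mm thick, tip 30 mm above the work surface, on a fixed green board 170x120x12 mm. Site x points along the board, away from the turntable (about world +y): board reaches 125 mm to -x, 45 mm to +x, 60 mm each side of the pin. With its starting heading kept, the piece fits clear of the turntable; no squaring up needed.
- dark_tunnel: Loose dark brown tunnel piece, same shape, size and frame as the pale one but with no hole in its tab. It stands beside the pale one on the turntable, nearer to or farther from the robot, about 50 to 80 mm between the plates. A straight slide to the pin can brush it: sliding the pale piece about 150 mm tab first (along its own +x), then across to the pin, is always clear. To be left standing.
Things that resemble listed ones, but are neither listed nor needed, are in the scene too. What is shaped like the pale_tunnel but blue or yellow is not meant.

How it is judged:
At the end, for the whole second after the job is handed in: The pale tunnel piece lies flat (within 3.4 degrees) and at rest on the green board, its underside within 4 mm of the board's top and the pin up through its hole (centres within 14 mm); the dark tunnel piece stands upright within 30 mm of where it was (horizontal distance between tunnel_hole and pin_tip below 0.014 m and height (world z) of pale_tunnel below 0.016 m and angle between pale_tunnel's own z axis and vertical below 0.06 rad and linear speed of pale_tunnel below 0.02 m/s and distance of dark_tunnel from where it was at the start of the episode below 0.03 m and angle between dark_tunnel's own z axis and vertical below 0.1 rad); the robot touches nothing.
It fails at once if the pale tunnel piece is raised more than 40 mm above the turntable's top (height (world z) of pale_tunnel above 0.074 m).
It fails at once if the dark tunnel piece is shifted by more than 30 mm or tipped (distance of dark_tunnel from where it was at the start of the episode above 0.03 m or angle between dark_tunnel's own z axis and vertical above 0.3 rad).
It also fails if it takes over 45 s, if anything falls off the work surface, if the arm or the gripper's body presses on something with over 40 N, if the wrist force passes 120 N, or if a joint passes its speed limit or range.

ROBOT

A 7-joint arm with a two-finger parallel gripper is mounted at the origin on the work surface. World frame = base frame: x ahead of the robot, y to its left, z up, the work surface at z = 0. Lengths are in m, angles in rad, forces in N, time in s.
With the tool pointing down it reaches from about 0.425 to 0.875 m from the base axis. Payload 4.7 kg.
Tool frame: the origin (TCP) lies on the centre line of the jaws, within the pads' length; the fingertips stand 14 mm ahead of it and the grasp point (between the pads) lies 5 mm behind it; z points along the fingers, y is the line along which they close (so a half turn about z gives the same grasp; the last joint's range is limited). The gripper opens to 87 mm and grips with 3 to 60 N. Pads are 19 mm wide; open, the fingers measure 117 mm over their backs; the gripper's body (75 mm by 190 mm) begins 51 mm behind the grasp point.
Start: joints at [1.118, 0.321, -0.07, 1.45, 0.023, 1.371, -0.057], TCP at [0.293, -0.58, 0.201] pointing down, gripper open.
Joint ranges: [-2.86, 2.86], [-0.3, 2.09], [-1.38, 1.24], [0.06, 2.45], [-1.56, 4.7], [0.09, 2.05], [-2.69, 2.69]. Speed limits (rad/s): [2.57, 2.57, 3.14, 3.14, 3.14, 3.14, 3.14].

INTERFACE

Orientations are given as a rotation vector (axis times angle).
In Python, from bench import * gives the robot as it stands.
- The arm moves only by the shell command python3 -m jog 'ROWS' [FORCE]. ROWS is JSON, a list of rows, each an object of numbers: "claw": the finger opening in mm, from 0 to 87; "dx", "dy", "dz": the shift along the tool's x, y, z in mm; "spin": the turn about the tool's z in degrees. In form: [{"claw": .., "dx": .., "dy": .., "dz": .., "spin": ..}, ...]. A call has 1 to 20 rows; each row is the pose to reach, as a shift and turn from the pose commanded when the call began, along the tool's axes at that moment; what a row does not reach only later rows make up. A row lasts 1/12 s, in which the tool goes at most 41.7 mm and 7.16 degrees, less where a joint would pass 70% of its speed; a pose out of reach is approached as far as the arm can. A call with a gripper value outside its range is refused whole. The fingers move at their own pace and stop on an object; FORCE is the grip in N (left out, the last holds). Time passes only in rows, so rows that repeat a pose let the fingers close. It gives the time, the measured TCP pose, the force, the opening and the grip force at its end, in the units of the state.
- get_state(): the state, without advancing time (a new reading comes with each control period).
- get_image(name): name is "scene" or "top"; returns a dict with "frame" (480x640x3 uint8, red, green, blue), "depth" (480x640 float32, m along the optical axis (not along the pixel's ray), 0 where there is no reading), "K" (3x3 intrinsics, pixels), "distortion" ([k1, k2, p1, p2, k3] as OpenCV has them; the pictures are not rectified), "T" (4x4, takes a point from camera to world coordinates). Camera axes: x right, y down, z forward; pixel columns grow to the right and rows downward; lengths in m; the calibration is good to about 2 mm. A picture is of the moment at which its call begins.
- close_job(): hands the job in; it is judged then, once.
The state is a dict: "time": time; "joint_positions": joint angles; "qd": joint speeds; "joint_torque": joint torques, N m; "position": TCP position; "tool_rot": TCP orientation; "ft_force": force on the tool from outside, world axes, zero at the start; "torque": the same for the moment, N m; "grip_width": opening from 0.0 (shut) to 1.0 (fully open); "grip_force": force on a finger pad.
Only numpy, scipy, OpenCV 4.12 (cv2) and the standard library are available. Lean on these libraries where they do the work, as an engineer would, in place of code of your own. Each camera call takes 0.05 s, during which the arm holds its last target. There are 200 camera calls.

## Working session

There is one attempt and no reset: what is moved stays moved. The work goes in short steps, Python scripts to look and compute and a shell command to move; the robot and the scene stay as the last step left them, time stands still between calls to the robot, and variables do not carry over. Pictures are saved under pics/ and viewed, at most 13 in all, crops included, and the job is handed in when it is done.

```bash
ls; mkdir -p pics
python3 - <<'E'
from bench import *
import cv2, numpy as np
s=get_state(); print({k:np.round(v,3) for k,v in s.items()})
for n in("scene","top"):
    i=get_image(n); np.savez(f"pics/{n}0.npz",**{k:np.array(v) for k,v in i.items()})
    cv2.imwrite(f"pics/{n}0.png",i["frame"][:,:,::-1]); print(n,np.round(i["K"],1).tolist(),np.round(i["T"],3).tolist(),i["distortion"],(i["depth"]>0).mean())
E
```

```text
pics
{'time': np.float64(0.0), 'joint_positions': array([ 1.118,  0.322, -0.07 ,  1.452,  0.023,  1.371, -0.057]), 'qd': array([ 0.001, -0.001,  0.001,  0.   , -0.   ,  0.   , -0.001]), 'joint_torque': array([-0.0000e+00, -4.9129e+01, -4.0400e-01, -3.1253e+01, -6.4000e-02,
        4.3000e-02,  0.0000e+00]), 'position': array([ 0.292, -0.58 ,  0.2  ]), 'tool_rot': array([-3.055e+00, -7.260e-01,  1.000e-03]), 'ft_force': array([ 0.665, -0.216, -0.705]), 'torque': array([ 0.041, -0.035,  0.01 ]), 'grip_force': np.float64(0.0), 'grip_width': np.float64(1.002)}
scene [[469.8, 0.0, 324.6], [0.0, 469.8, 247.2], [0.0, 0.0, 1.0]] [[-0.712, 0.375, -0.594, 1.156], [0.702, 0.368, -0.61, 0.564], [-0.01, -0.851, -0.525, 0.621], [0.0, 0.0, 0.0, 1.0]] [0.03974038 0.         0.         0.         0.        ] 0.996005859375
top [[544.7, 0.0, 321.4], [0.0, 544.7, 240.7], [0.0, 0.0, 1.0]] [[0.013, -0.985, 0.171, 0.294], [-1.0, -0.013, 0.002, -0.095], [0.0, -0.171, -0.985, 1.388], [0.0, 0.0, 0.0, 1.0]] [0.05324845 0.         0.         0.         0.        ] 0.9959309895833334
```

View pics/top0.png

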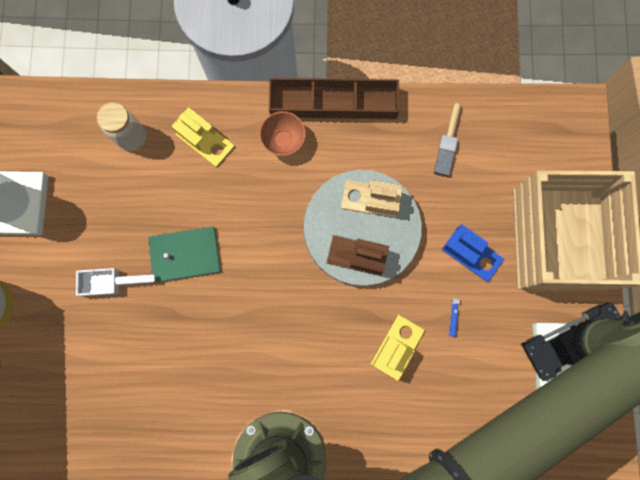

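View pics/scene0.png

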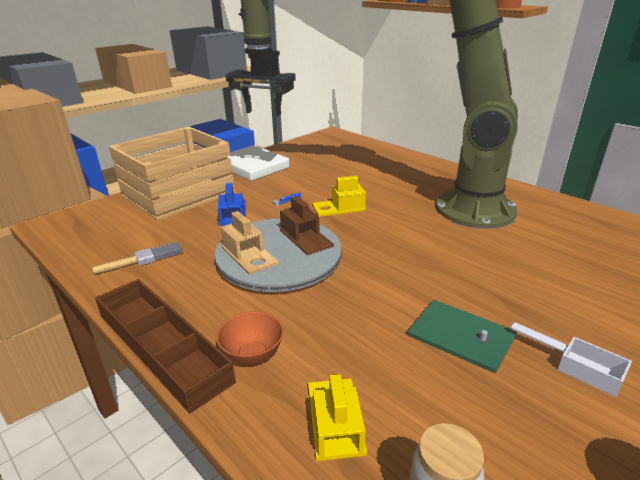

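The candidates for the pale piece, in top-view pixels, are: pale (372,197), dark (360,254), yellow (203,137), yellow (399,347) and blue (473,252). By the description I choose the pale one at (372,197), which is (245,243) in the scene view. Its tab with the hole points left, at (354,197). The green board is at (184,254) with its pin at (167,255). A scoop handle ends near the board corner at (155,279).

```bash
cat > h.py <<'E'
import numpy as np, cv2
def cloud(i):
    h,w=i["depth"].shape
    uv=np.stack(np.meshgrid(np.arange(w),np.arange(h)),-1).reshape(-1,1,2).astype(np.float64)
    n=cv2.undistortPoints(uv,np.array(i["K"]),np.array(i["distortion"])).reshape(h,w,2)
    d=i["depth"][...,None]; P=np.concatenate([n*d,d],-1)
    T=np.array(i["T"]); W=P@T[:3,:3].T+T[:3,3]; W[i["depth"]<=0]=np.nan
    return W
E
python3 - <<'E'
from h import *
for n in("top","scene"):
    i=dict(np.load(f"pics/{n}0.npz")); W=cloud(i); f=i["frame"]; hsv=cv2.cvtColor(f,cv2.COLOR_RGB2HSV)
    x,y,z=W[...,0],W[...,1],W[...,2]
    on=(z>.028)&(z<.14)&(np.hypot(x-.535,y+.18)<.3)
    # turntable
    if n=="top": print("centre approx",W[270,400],"table",W[380,300],"board",W[245,190],"pin px",W[252:260,164:171,2].round(3).tolist())
    c=W[197,372] if n=="top" else W[243,245]
    print(n,"c",c.round(3))
    near=(np.hypot(x-c[0],y-c[1])<.13)&(z>.03)
    hst=np.histogram(z[near],bins=np.arange(.03,.14,.004)); print(dict(zip(hst[1].round(3),hst[0])))
    bar=near&(z>.11)
    k,lab=cv2.connectedComponents(bar.astype(np.uint8))
    for j in range(1,k):
        m=lab==j
        if m.sum()<15: continue
        t=m&(z>np.nanpercentile(z[m],60)-.005)
        r=cv2.minAreaRect((W[t][:,:2]*1000).astype(np.float32)); print("bar",m.sum(),t.sum(),"z",np.median(z[t]).round(4),"rect",np.round(r[0],1),np.round(r[1],1),round(r[2],1),"rgb",f[t].mean(0).round(), "px",np.argwhere(m).mean(0).round())
    g=(z>.002)&(z<.02)&(hsv[...,0]>60)&(hsv[...,0]<90)&(hsv[...,1]>90)
    r=cv2.minAreaRect((W[g][:,:2]*1000).astype(np.float32)); print("board",g.sum(),np.median(z[g]).round(4),r)
    bc=np.array(r[0])/1000
    p=(np.hypot(x-bc[0],y-bc[1])<.08)&(z>.018)&(z<.05); print("pin pts",p.sum(),W[p].round(4)[:12].tolist())
a=cv2.imread("pics/top0.png"); b=cv2.imread("pics/scene0.png")
A=cv2.resize(a[165:285,300:430],None,fx=3,fy=3); B=cv2.resize(a[225:305,70:225],None,fx=2.5,fy=2.5);C=cv2.resize(b[190:300,200:350],None,fx=2.6,fy=2.6)
o=np.zeros((600,800,3),np.uint8)
for im,(yy,xx) in((A,(0,0)),(B,(370,0)),(C,(0,400))): o[yy:yy+im.shape[0],xx:xx+im.shape[1]]=im[:600-yy,:800-xx]
cv2.imwrite("pics/crop1.png",o)
E
```

```text
centre approx [ 0.45674619 -0.2898073   0.03086706] table [ 0.18416042 -0.04369019 -0.00321085] board [0.51660556 0.24326684 0.011008  ] pin px [[0.006, 0.01, 0.018, 0.013, 0.017, 0.012, 0.01], [0.033, 0.029, 0.028, 0.026, 0.011, 0.009, 0.008], [0.028, 0.026, 0.027, 0.023, 0.023, 0.013, 0.012], [0.029, 0.031, 0.027, 0.032, 0.028, 0.013, 0.012], [0.034, 0.031, 0.03, 0.027, 0.022, 0.016, 0.01], [0.009, 0.031, 0.032, 0.025, 0.017, 0.016, 0.006], [0.01, 0.006, 0.014, 0.011, 0.011, 0.012, 0.014], [0.01, 0.007, 0.01, 0.007, 0.01, 0.011, 0.014]]
top c [ 0.629 -0.215  0.089]
{np.float64(0.03): np.int64(2009), np.float64(0.034): np.int64(1590), np.float64(0.038): np.int64(601), np.float64(0.042): np.int64(298), np.float64(0.046): np.int64(38), np.float64(0.05): np.int64(19), np.float64(0.054): np.int64(11), np.float64(0.058): np.int64(14), np.float64(0.062): np.int64(20), np.float64(0.066): np.int64(8), np.float64(0.07): np.int64(14), np.float64(0.074): np.int64(14), np.float64(0.078): np.int64(16), np.float64(0.082): np.int64(109), np.float64(0.086): np.int64(358), np.float64(0.09): np.int64
[... 1349 characters left out ...]
: np.int64(59), np.float64(0.082): np.int64(76), np.float64(0.086): np.int64(411), np.float64(0.09): np.int64(83), np.float64(0.094): np.int64(23), np.float64(0.098): np.int64(31), np.float64(0.102): np.int64(31), np.float64(0.106): np.int64(28), np.float64(0.11): np.int64(30), np.float64(0.114): np.int64(29), np.float64(0.118): np.int64(24), np.float64(0.122): np.int64(107), np.float64(0.126): np.int64(7), np.float64(0.13): np.int64(0), np.float64(0.134): np.int64(0)}
bar 192 126 z 0.1245 rect [ 638.1 -238.7] [60.6 17.6] 80.3 rgb [194. 154. 105.] px [220. 241.]
board 3786 0.0114 ((-197.10595703125, 136.32879638671875), (1531.867919921875, 168.16372680664062), 9.994224548339844)
pin pts 0 []
```

View pics/crop1.png

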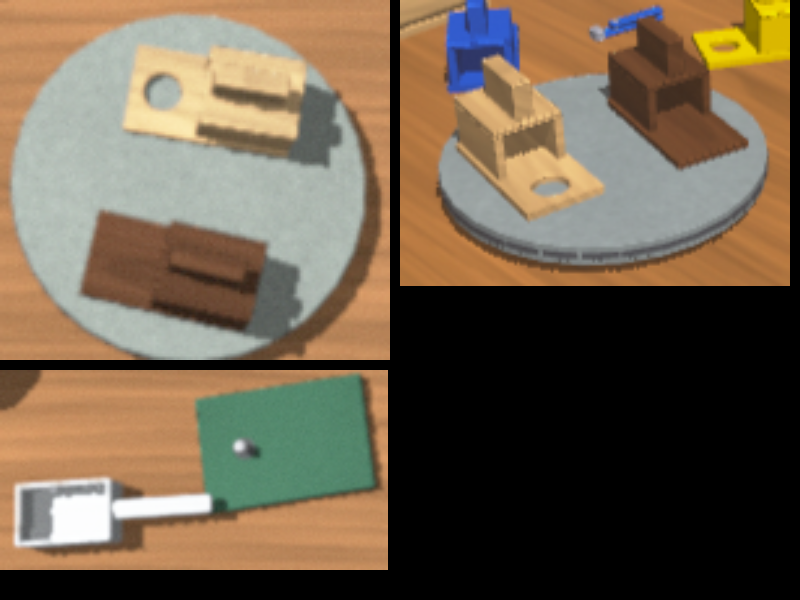

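The crop confirms it: the pale piece has its hole at top pixel (354,196), the dark one stands on the robot side with no hole, and the pin tip is at (166,256). The scoop handle overlaps the board corner at about (155,279). The measured heights fit the text: bar top 0.125 against 0.126 expected, board 0.0114 against 0.012. Next I check the hole and pin from both views and work out the offsets.

```bash
cat >> h.py <<'E'
from scipy.spatial.transform import Rotation as R
def ray(i,px):
    n=cv2.undistortPoints(np.array([[px]],float),np.array(i["K"]),np.array(i["distortion"])).ravel()
    T=np.array(i["T"]); return T[:3,3],T[:3,:3]@np.array([*n,1])
def atz(i,px,z):
    o,d=ray(i,px); return o+d*(z-o[2])/d[2]
def tri(a,pa,b,pb):
    o1,d1=ray(a,pa);o2,d2=ray(b,pb); s=np.linalg.lstsq(np.stack([d1,-d2],1),o2-o1,rcond=None)[0]
    p,q=o1+s[0]*d1,o2+s[1]*d2; return (p+q)/2,np.linalg.norm(p-q)
E
python3 - <<'E'
from h import *
from bench import get_state
t=dict(np.load("pics/top0.npz")); s=dict(np.load("pics/scene0.npz"))
print("pin tri",tri(t,(166.5,255.5),s,(484,332)), atz(t,(166.5,255.5),.03),atz(s,(484,332),.03))
hs=(200+(549-400)/2.6,190+185/2.6); ht=(300+162/3,165+91/3)
print("hole tri",tri(t,ht,s,hs),atz(t,ht,.042),atz(s,hs,.042))
W=cloud(t); x,y,z=[W[...,k] for k in range(3)]
hd=(t["frame"].min(-1)>170)&(np.hypot(x-.45,y-.38)<.12)&(z>.005); print("scoop",np.nanmin(W[hd],0),np.nanmax(W[hd],0)); P=W[hd]; print(P[np.argsort(P[:,1])[:6]].round(3))
cr=(y<-.36)&(y>-.75)&(x>.35)&(x<.8)&(z>.05)&(z<.4); print("crate",np.nanmin(W[cr],0),np.nanmax(W[cr],0))
dk=(z>.11)&(z<.14)&(np.hypot(x-.5,y+.21)<.09); r=cv2.minAreaRect((W[dk][:,:2]*1000).astype(np.float32)); print("dark bar",r)
st=get_state(); Rt=R.from_rotvec(st["tool_rot"]).as_matrix(); print(Rt.round(3),st["position"])
th=np.radians(80); d=np.array([np.cos(th),np.sin(th),0])
goal=np.array([.636,-.239,.108]); print("shift mm",(Rt.T@(goal-st["position"])*1000).round(1))
for al in (80,-100):
    a=np.degrees(np.arctan2(Rt[1,0],Rt[0,0])); print("spin", -((al-a+180)%360-180))
E
```

```text
pin tri (array([0.48678374, 0.2965256 , 0.02622877]), np.float64(0.0005335437977445081)) [0.48612333 0.29568066 0.03      ] [0.49121196 0.29801686 0.03      ]
hole tri (array([ 0.64646483, -0.17467857,  0.03971064]), np.float64(0.0026986279200727145)) [ 0.64482804 -0.17362912  0.042     ] [ 0.64916442 -0.17304747  0.042     ]
scoop [0.38768665 0.29398281 0.00501366] [0.4928058  0.49763179 0.04027644]
[[0.487 0.294 0.032]
 [0.491 0.297 0.023]
 [0.485 0.297 0.03 ]
 [0.488 0.298 0.027]
 [0.49  0.298 0.027]
 [0.493 0.298 0.028]]
crate [ 0.35000507 -0.74993134  0.05001365] [ 0.68057349 -0.40094148  0.33729167]
dark bar ((486.9114685058594, -204.7379913330078), (60.025970458984375, 18.819799423217773), 77.8064193725586)
[[ 0.893  0.45  -0.001]
 [ 0.45  -0.893  0.001]
 [-0.    -0.002 -1.   ]] [ 0.29221128 -0.58001616  0.20035598]
shift mm [ 460.5 -149.6   92.5]
spin -53.252098832364965
spin 126.74790116763504
```

Both views agree: hole (0.647,-0.174), pin (0.487,0.297), heading 80°. I move above the bar, rising first to clear the crate.

```bash
python3 -m jog '[{"claw":70,"dx":0,"dy":0,"dz":-80,"spin":0},{"claw":70,"dx":40,"dy":0,"dz":-80,"spin":-7},{"claw":70,"dx":80,"dy":-20,"dz":-80,"spin":-14},{"claw":70,"dx":120,"dy":-40,"dz":-80,"spin":-21},{"claw":70,"dx":160,"dy":-50,"dz":-80,"spin":-28},{"claw":70,"dx":200,"dy":-65,"dz":-80,"spin":-35},{"claw":70,"dx":240,"dy":-80,"dz":-80,"spin":-42},{"claw":70,"dx":280,"dy":-92,"dz":-80,"spin":-49},{"claw":70,"dx":320,"dy":-105,"dz":-80,"spin":-53.3},{"claw":70,"dx":360,"dy":-118,"dz":-80,"spin":-53.3},{"claw":70,"dx":400,"dy":-130,"dz":-70,"spin":-53.3},{"claw":70,"dx":440,"dy":-143,"dz":-50,"spin":-53.3},{"claw":70,"dx":460.5,"dy":-149.6,"dz":-10,"spin":-53.3},{"claw":70,"dx":460.5,"dy":-149.6,"dz":20,"spin":-53.3},{"claw":70,"dx":460.5,"dy":-149.6,"dz":40,"spin":-53.3},{"claw":70,"dx":460.5,"dy":-149.6,"dz":40,"spin":-53.3},{"claw":70,"dx":460.5,"dy":-149.6,"dz":40,"spin":-53.3}]' 20
python3 - <<'E'
from h import *
from bench import *
st=get_state(); Rt=R.from_rotvec(st["tool_rot"]).as_matrix(); print(st["time"],st["position"],Rt.round(3))
goal=np.array([.636,-.239,.108]); print("shift mm",(Rt.T@(goal-st["position"])*1000).round(1))
a=get_image("scene")["frame"]; b=get_image("top")["frame"]
o=np.hstack([cv2.resize(a[130:310,180:350],(400,424)),cv2.resize(b[140:300,300:450],(400,424))]); cv2.imwrite("pics/c2.png",o[:,:,::-1])
E
```

```text
time: 1.52
position: [0.635, -0.2396, 0.1595]
tool_rot: [-2.403, -2.018, 0.004]
ft_force: [-0.1, 0.4, 0.7]
grip_width: 0.805
grip_force: 0.0
1.5167 [ 0.63496433 -0.23962882  0.15946743] [[ 0.173  0.985 -0.004]
 [ 0.985 -0.173  0.001]
 [ 0.    -0.004 -1.   ]]
shift mm [ 0.8  1.1 51.5]
```

View pics/c2.png

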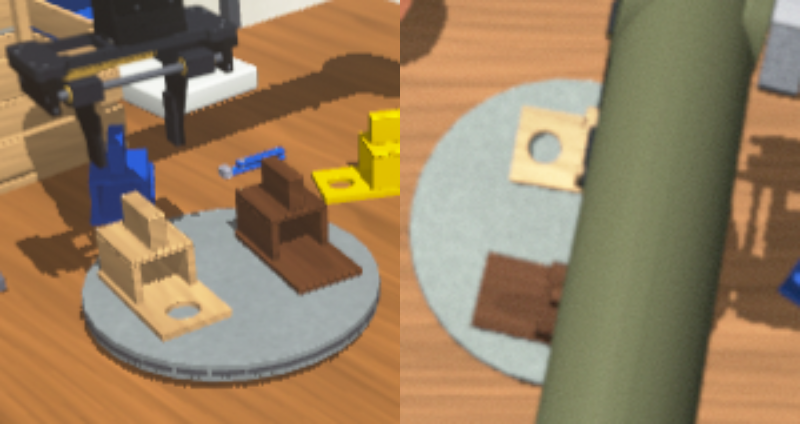

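The image shows the fingers over the pale bar, with tips at crop pixels (97,165) and (178,145) and the bar top at (145,208). I check that this fits the projected positions.

Run:
```python
from h import *
i=dict(np.load("pics/scene0.npz")); T=np.linalg.inv(i["T"])
y=np.array([.985,-.173,0])*.0365
for n,p in (("tipA",np.array([.635,-.2396,.1455])+y),("tipB",np.array([.635,-.2396,.1455])-y),("bar",np.array([.636,-.239,.126]))):
    q=cv2.projectPoints(p[None],cv2.Rodrigues(T[:3,:3])[0],T[:3,3],i["K"],i["distortion"])[0].ravel(); print(n,q,(q-[180,130])*[400/170,424/180])
```

```text
tipA [224.82400872 212.76859828] [105.4682558  194.96603151]
tipB [254.66940421 204.08158778] [175.69271579 174.50329567]
bar [240.71545372 216.34126136] [142.8598911  203.38163786]
```

The observed tips sit about 10 px above the prediction, so I check with depth.

Run:
```python
from h import *
from bench import *
i=get_image("scene"); st=get_state(); print(st["position"]); W=cloud(i); z=W[...,2]
dark=i["frame"].max(-1)<90
m=dark&(z>.13)&(z<.25)&(np.hypot(W[...,0]-.636,W[...,1]+.24)<.2)
for lo in np.arange(.135,.25,.01):
    k=m&(z>=lo)&(z<lo+.01)
    if k.sum(): 
        p=W[k]@np.array([.985,-.173,0]);q=W[k]@np.array([.173,.985,0]);print(round(lo,3),k.sum(),"y'",np.percentile(p,[2,50,98]).round(3),"x'",np.percentile(q,[2,50,98]).round(3))
print("tcp y',x'",st["position"]@np.array([.985,-.173,0]),st["position"]@np.array([.173,.985,0]))
cv2.imwrite("pics/c3.png",cv2.resize(i["frame"][130:270,170:310,::-1],(600,600),interpolation=cv2.INTER_CUBIC))
```

```text
[ 0.63743857 -0.24133511  0.16441391]
0.175 6 y' [0.629 0.634 0.71 ] x' [-0.132 -0.119 -0.116]
0.185 63 y' [0.627 0.636 0.714] x' [-0.136 -0.12  -0.115]
0.195 62 y' [0.627 0.705 0.714] x' [-0.137 -0.119 -0.115]
0.205 67 y' [0.626 0.635 0.716] x' [-0.134 -0.119 -0.114]
0.215 70 y' [0.624 0.706 0.718] x' [-0.136 -0.118 -0.114]
0.225 85 y' [0.623 0.636 0.719] x' [-0.135 -0.118 -0.114]
0.235 72 y' [0.621 0.63  0.72 ] x' [-0.138 -0.118 -0.114]
0.245 28 y' [0.621 0.63  0.721] x' [-0.134 -0.118 -0.113]
tcp y',x' 0.6696279697389368 -0.12743821320910842
```

View pics/c3.png

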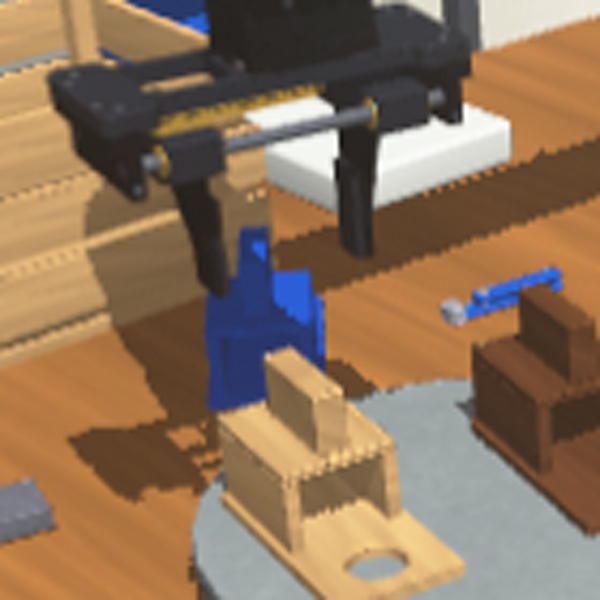

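Horizontally the fingers are centred on the bar (y' 0.670, x' -0.125). In height, though, depth puts the tips at about 0.18 where the state implies 0.147. I let it settle and re-read.

```bash
python3 -m jog '[{"claw":70},{"claw":70},{"claw":70}]' | sed -n 1,2p;  cat > tip.py <<'E'
from h import *
from bench import *
i=get_image("scene"); st=get_state(); p=st["position"]; W=cloud(i); z=W[...,2]
print("t",st["time"],"tcp",p.round(4),"q",st["joint_positions"].round(3),"f",st["ft_force"].round(1))
yv=np.array([.985,-.173,0]);xv=np.array([.173,.985,0])
m=(i["frame"].max(-1)<90)&(z>.05)&(z<.24)&(np.abs(W@xv-p@xv)<.04)&(np.abs(W@yv-p@yv)<.07)
q=W[m]; print("tipz A/B",[np.sort(q[(q@yv-p@yv)*s>.005][:,2])[:6].round(3).tolist() for s in(1,-1)])
g=(z>.3)&(z<.34)
E
python3 tip.py; python3 tip.py
```

```text
t 1.7167 tcp [ 0.6375 -0.2413  0.1645] q [ 0.62   0.431 -0.405  1.407  0.172  1.334  0.033] f [-0.2 -1.1  0.6]
tipz A/B [[0.104, 0.185, 0.186, 0.186, 0.187, 0.187], [0.184, 0.185, 0.185, 0.185, 0.185, 0.186]]
t 1.7667 tcp [ 0.6374 -0.2411  0.1643] q [ 0.62   0.431 -0.405  1.407  0.171  1.333  0.033] f [-0.2  0.2  0.7]
tipz A/B [[0.106, 0.184, 0.185, 0.186, 0.186, 0.186], [0.184, 0.184, 0.185, 0.185, 0.186, 0.186]]$[0]: bad value
```

```bash
python3 -m jog '[{"claw":60,"dx":1,"dy":-2,"dz":20,"spin":0},{"claw":60,"dx":1,"dy":-2,"dz":38,"spin":0},{"claw":60,"dx":1,"dy":-2,"dz":38,"spin":0},{"claw":60,"dx":1,"dy":-2,"dz":38,"spin":0},{"claw":60,"dx":1,"dy":-2,"dz":38,"spin":0}]' 20
cat >> tip.py <<'E'
import sys
if len(sys.argv)>1: cv2.imwrite(sys.argv[1],cv2.resize(i["frame"][130:270,170:310,::-1],(500,500),interpolation=cv2.INTER_CUBIC))
E
python3 tip.py pics/c4.png
```

```text
time: 2.18
position: [0.6354, -0.2389, 0.1252]
tool_rot: [2.405, 2.018, 0.002]
ft_force: [0.3, -0.3, -0.1]
grip_width: 0.697
grip_force: 0.0
t 2.2333 tcp [ 0.6356 -0.2389  0.1255] q [ 0.619  0.452 -0.403  1.459  0.181  1.265  0.025] f [ 0.2 -0.7  0.2]
tipz A/B [[0.104, 0.146, 0.147, 0.147, 0.147, 0.147], [0.147, 0.147, 0.147, 0.148, 0.148, 0.148]]
```

View pics/c4.png

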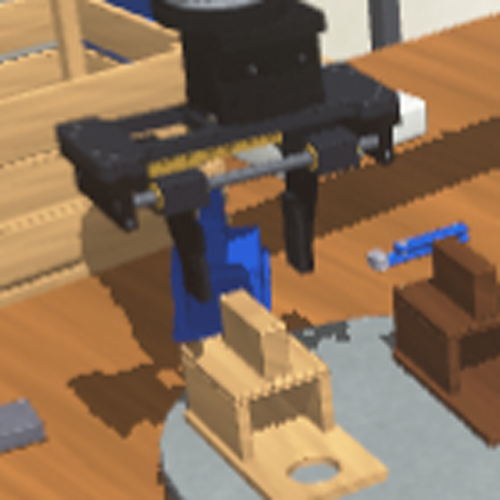

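The image shows both tips, at (200,297) and (303,268), still above the bar top at (255,305). Depth gives tips at 0.147, so the reported TCP height is about 35 mm too low. I go by the cameras and descend in checked steps.

```bash
python3 -m jog '[{"claw":60,"dx":0,"dy":0,"dz":18,"spin":0},{"claw":60,"dx":0,"dy":0,"dz":35,"spin":0},{"claw":60,"dx":0,"dy":0,"dz":35,"spin":0},{"claw":60,"dx":0,"dy":0,"dz":35,"spin":0}]' 20
python3 tip.py pics/c5.png
```

```text
time: 2.57
position: [0.6345, -0.2384, 0.0888]
tool_rot: [-2.406, -2.02, 0.0]
ft_force: [0.1, 0.2, 0.9]
grip_width: 0.688
grip_force: 0.0
t 2.6167 tcp [ 0.6353 -0.2386  0.0897] q [ 0.616  0.479 -0.398  1.496  0.192  1.204  0.016] f [-0.1 -0.4  1.4]
tipz A/B [[0.104, 0.107, 0.11, 0.111, 0.112, 0.112], [0.11, 0.111, 0.111, 0.111, 0.112, 0.112]]
```

View pics/c5.png

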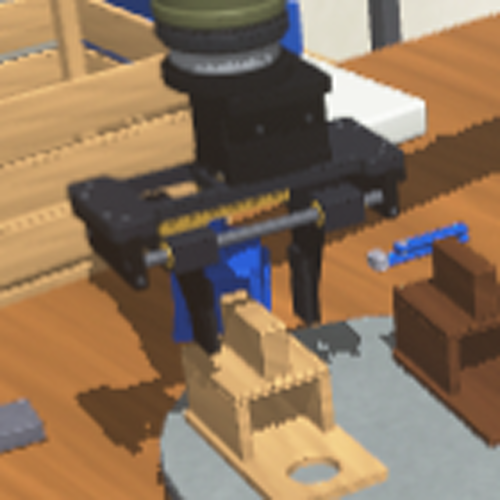

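The fingers straddle the bar, with tips at 0.111. I go 14 mm lower and close.

```bash
python3 -m jog '[{"claw":60,"dx":0,"dy":0,"dz":14,"spin":0},{"claw":60,"dx":0,"dy":0,"dz":14,"spin":0},{"claw":5,"dx":0,"dy":0,"dz":14,"spin":0},{"claw":5,"dx":0,"dy":0,"dz":14,"spin":0},{"claw":5,"dx":0,"dy":0,"dz":14,"spin":0},{"claw":5,"dx":0,"dy":0,"dz":14,"spin":0},{"claw":5,"dx":0,"dy":0,"dz":14,"spin":0},{"claw":5,"dx":0,"dy":0,"dz":14,"spin":0},{"claw":5,"dx":0,"dy":0,"dz":14,"spin":0},{"claw":5,"dx":0,"dy":0,"dz":14,"spin":0}]' 30
python3 tip.py
```

```text
time: 3.45
position: [0.6353, -0.2384, 0.0747]
tool_rot: [2.405, 2.02, 0.001]
ft_force: [-0.6, 1.1, -2.3]
grip_width: 0.2
grip_force: 29.9
t 3.5 tcp [ 0.635  -0.2384  0.0745] q [ 0.615  0.491 -0.395  1.51   0.198  1.179  0.013] f [ 1.2 -0.3 -1. ]
tipz A/B [[0.096, 0.096, 0.097, 0.097, 0.097, 0.097], [0.113, 0.116, 0.118, 0.122, 0.123, 0.123]]
```

The grip is firm (17.4 mm opening, 30 N). I lift 9 mm and slide it tab first, drifting slightly away from the bowl.

```bash
python3 -m jog '[{"claw":5,"dx":0,"dy":0,"dz":-5,"spin":0},{"claw":5,"dx":0,"dy":0,"dz":-9,"spin":0},{"claw":5,"dx":10,"dy":0,"dz":-9,"spin":0},{"claw":5,"dx":30,"dy":-5,"dz":-9,"spin":0},{"claw":5,"dx":55,"dy":-10,"dz":-9,"spin":0},{"claw":5,"dx":80,"dy":-15,"dz":-9,"spin":0},{"claw":5,"dx":105,"dy":-20,"dz":-9,"spin":0},{"claw":5,"dx":130,"dy":-25,"dz":-9,"spin":0},{"claw":5,"dx":155,"dy":-30,"dz":-9,"spin":0},{"claw":5,"dx":170,"dy":-35,"dz":-9,"spin":0},{"claw":5,"dx":170,"dy":-35,"dz":-9,"spin":0}]'
cat > look.py <<'E'
from h import *
from bench import *
import sys
a=get_image("scene"); b=get_image("top"); st=get_state(); print(st["time"],st["position"].round(4),st["ft_force"].round(1))
for n,i in (("scene",a),("top",b)):
    np.savez(f"pics/{n}_l.npz",**{k:np.array(v) for k,v in i.items()})
u=a["frame"][180:420,190:630]; v=b["frame"][120:300,70:440]
o=np.zeros((600,800,3),np.uint8); k=cv2.resize(u,(550,300)); o[:300,:550]=k; k=cv2.resize(v,(617,300)); o[300:,:617]=k
cv2.imwrite(sys.argv[1],o[:,:,::-1])
E
python3 look.py pics/c6.png
```

```text
time: 4.42
position: [0.6289, -0.0577, 0.0835]
tool_rot: [-2.396, -2.028, -0.003]
ft_force: [0.2, 0.0, -2.8]
grip_width: 0.208
grip_force: 29.9
4.5167 [ 0.6293 -0.0642  0.0833] [-0.2 -0.4 -3. ]
```

View pics/c6.png

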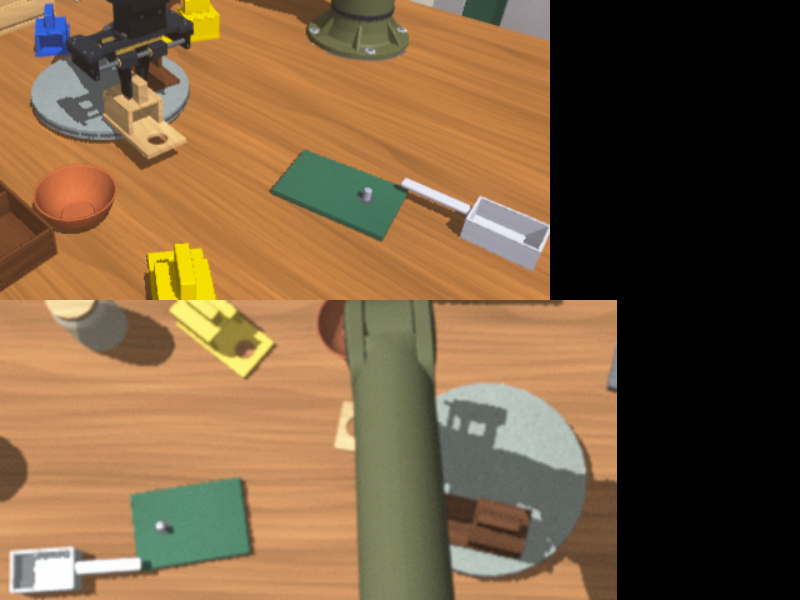

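The piece is held level and clear of the bowl, and the dark piece is untouched. Now across to the pin.

```bash
python3 -m jog '[{"claw":5,"dx":15,"dy":-10,"dz":0,"spin":0},{"claw":5,"dx":40,"dy":-28,"dz":0,"spin":0},{"claw":5,"dx":65,"dy":-48,"dz":0,"spin":0},{"claw":5,"dx":90,"dy":-67,"dz":0,"spin":0},{"claw":5,"dx":115,"dy":-87,"dz":0,"spin":0},{"claw":5,"dx":140,"dy":-107,"dz":0,"spin":0},{"claw":5,"dx":165,"dy":-126,"dz":0,"spin":0},{"claw":5,"dx":190,"dy":-146,"dz":0,"spin":0},{"claw":5,"dx":215,"dy":-165,"dz":0,"spin":0},{"claw":5,"dx":240,"dy":-185,"dz":0,"spin":0},{"claw":5,"dx":255,"dy":-196,"dz":0,"spin":0},{"claw":5,"dx":265,"dy":-203,"dz":0,"spin":0},{"claw":5,"dx":265,"dy":-203,"dz":0,"spin":0},{"claw":5,"dx":265,"dy":-203,"dz":0,"spin":0},{"claw":5,"dx":265,"dy":-203,"dz":0,"spin":0}]'
cat > look2.py <<'E'
from h import *
from bench import *
import sys
a=get_image("scene"); b=get_image("top"); st=get_state(); print(st["time"],st["position"].round(4),st["tool_rot"].round(3),st["ft_force"].round(1))
for n,i in (("scene",a),("top",b)): np.savez(f"pics/{n}_l.npz",**{k:np.array(v) for k,v in i.items()})
u=a["frame"][260:400,380:580]; v=b["frame"][200:310,100:250]
o=np.zeros((600,800,3),np.uint8); o[:280,:400]=cv2.resize(u,(400,280)); o[:440,400:]=cv2.resize(v,(600,440))[:,:400]
o=np.hstack([cv2.resize(u,(428,300)),cv2.resize(v,(372,300))[:, :]]); o=cv2.resize(o,(800,300))
cv2.imwrite(sys.argv[1],o[:,:,::-1])
E
python3 look2.py pics/c7.png
```

```text
time: 5.77
position: [0.4768, 0.2287, 0.0832]
tool_rot: [2.408, 2.015, -0.001]
ft_force: [-0.9, -0.5, -2.7]
grip_width: 0.203
grip_force: 29.9
5.8667 [0.4766 0.2291 0.0831] [ 2.409e+00  2.016e+00 -1.000e-03] [ 0.7  0.2 -3.4]
```

View pics/c7.png

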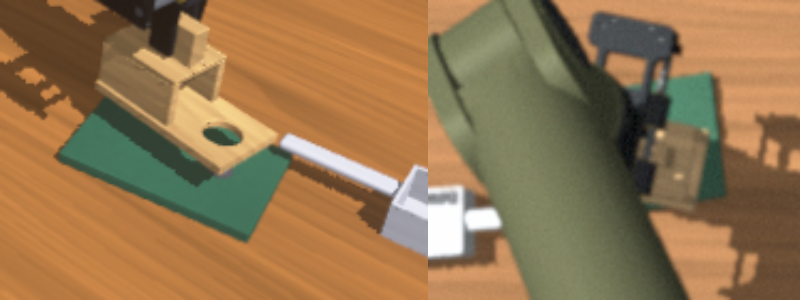

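The piece hovers over the board with the hole at scene pixel (484,322), and the pin is hidden under the tab. The top view is blocked by the arm, so I measure plate height and hole from the scene depth.

```bash
cat > hole.py <<'E'
from h import *
i=dict(np.load("pics/scene_l.npz")); W=cloud(i); f=i["frame"]
hsv=cv2.cvtColor(f,cv2.COLOR_RGB2HSV)
pale=((hsv[...,0]<25)&(f[...,0]>120)).astype(np.uint8)
z=W[...,2]; tab=(pale>0)&(z>.008)&(z<.07)&(np.hypot(W[...,0]-.4875,W[...,1]-.2965)<.045)
A=W[tab]; c=np.linalg.lstsq(np.c_[A[:,:2]-[.4875,.2965],np.ones(len(A))],A[:,2],rcond=None)[0]; print("plate top plane slopes,z",c.round(4),np.median(A[:,2]).round(4),tab.sum())
zt=np.median(A[:,2])
# hole: non-pale component enclosed
n,l,s,cen=cv2.connectedComponentsWithStats(1-tab.astype(np.uint8)[290:360,450:520])
for k in range(1,n):
    if 30<s[k,4]<600:
        px=cen[k]+[450,290]; cs,_=cv2.findContours((l==k).astype(np.uint8),cv2.RETR_EXTERNAL,cv2.CHAIN_APPROX_NONE)
        P=np.array([atz(i,q[0]+np.array([450,290]),zt)[:2]*1000 for q in cs[0]]).astype(np.float32)
        print(px,s[k],"centre",cv2.minEnclosingCircle(P),atz(i,px,zt)[:2], "minus pin",atz(i,px,zt)[:2]-[.4875,.2965])
E
python3 hole.py
```

```text
plate top plane slopes,z [-0.0056 -0.0521  0.0491] 0.05 958
[483.70247934 323.01652893] [ 25  29  18   9 121] centre ((490.07470703125, 292.7773132324219), 15.295587539672852) [0.4923358  0.29446195] minus pin [ 0.0048358  -0.00203805]
```

Against the pin measured by the same camera (0.491,0.298), the hole is off by about (0,-4) mm, and the plate's underside is at about 0.042. I shift 3 mm and lower 28 mm.

```bash
python3 -m jog '[{"claw":5,"dx":3,"dy":0,"dz":0,"spin":0},{"claw":5,"dx":3,"dy":0,"dz":7,"spin":0},{"claw":5,"dx":3,"dy":0,"dz":14,"spin":0},{"claw":5,"dx":3,"dy":0,"dz":20,"spin":0},{"claw":5,"dx":3,"dy":0,"dz":25,"spin":0},{"claw":5,"dx":3,"dy":0,"dz":28,"spin":0},{"claw":5,"dx":3,"dy":0,"dz":28,"spin":0},{"claw":5,"dx":3,"dy":0,"dz":28,"spin":0}]'
python3 look2.py pics/c8.png; python3 hole.py
```

```text
time: 6.53
position: [0.4757, 0.2342, 0.0551]
tool_rot: [-2.405, -2.02, 0.001]
ft_force: [0.3, -0.2, -2.9]
grip_width: 0.209
grip_force: 29.9
6.6333 [0.4761 0.2344 0.0556] [2.405e+00 2.020e+00 1.000e-03] [-0.5 -0.4 -3.4]
plate top plane slopes,z [-0.0569 -0.284   0.0248] 0.0223 1190
[471.6        313.33333333] [ 12  13  20  20 150] centre ((447.1041564941406, 249.50836181640625), 38.23683166503906) [0.45089734 0.25036571] minus pin [-0.03660266 -0.04613429]
[484.19008264 335.10743802] [ 25  40  18  10 121] centre ((488.98052978515625, 297.48974609375), 15.576003074645996) [0.48996759 0.29907986] minus pin [0.00246759 0.00257986]
```

View pics/c8.png

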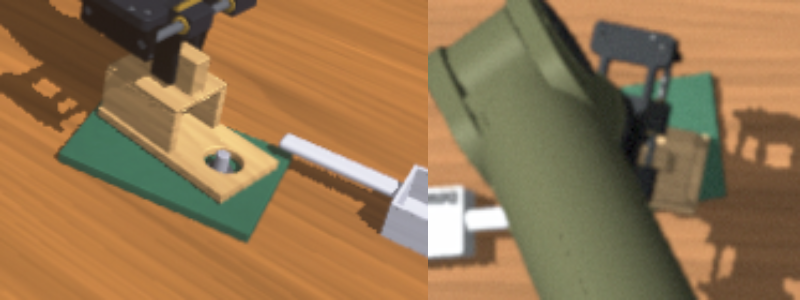

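The pin stands up through the hole at crop (223,160). I lower the last 2 mm, release and retreat.

```bash
python3 -m jog '[{"claw":5,"dx":0,"dy":0,"dz":2,"spin":0},{"claw":5,"dx":0,"dy":0,"dz":2,"spin":0},{"claw":50,"dx":0,"dy":0,"dz":2,"spin":0},{"claw":50,"dx":0,"dy":0,"dz":2,"spin":0},{"claw":50,"dx":0,"dy":0,"dz":2,"spin":0},{"claw":50,"dx":0,"dy":0,"dz":2,"spin":0},{"claw":50,"dx":0,"dy":0,"dz":-15,"spin":0},{"claw":50,"dx":0,"dy":0,"dz":-45,"spin":0},{"claw":50,"dx":0,"dy":0,"dz":-80,"spin":0},{"claw":50,"dx":0,"dy":0,"dz":-120,"spin":0},{"claw":50,"dx":0,"dy":0,"dz":-160,"spin":0},{"claw":50,"dx":0,"dy":0,"dz":-160,"spin":0},{"claw":50,"dx":0,"dy":0,"dz":-160,"spin":0}]'
python3 look2.py pics/c9.png
python3 - <<'E'
from h import *
i=dict(np.load("pics/scene_l.npz")); W=cloud(i); z=W[...,2]; f=i["frame"]
m=(f[...,0]>100)&(np.hypot(W[...,0]-.479,W[...,1]-.255)<.06)
for lo,hi in((.012,.03),(.055,.08),(.09,.12)):
    k=m&(z>lo)&(z<hi); print(lo,k.sum(),np.median(z[k]) if k.any() else 0)
t=cloud(dict(np.load("pics/top_l.npz")));
dk=(t[...,2]>.11)&(t[...,2]<.14)&(np.hypot(t[...,0]-.5,t[...,1]+.21)<.09); print("dark bar",cv2.minAreaRect((t[dk][:,:2]*1000).astype(np.float32)) if dk.any() else None)
E
```

```text
time: 7.72
position: [0.4776, 0.2352, 0.2184]
tool_rot: [2.404, 2.019, 0.009]
ft_force: [0.4, 0.5, -1.2]
grip_width: 0.576
grip_force: 0.0
7.8167 [0.4756 0.2339 0.2148] [ 2.406e+00  2.020e+00 -1.000e-03] [ 0.9 -0.2 -0.4]
0.012 1087 0.019494083374046678
0.055 752 0.06702543120958965
0.09 363 0.10170178405787567
dark bar ((486.8797912597656, -204.6160125732422), (59.849552154541016, 18.22063636779785), 77.82376861572266)
```

View pics/c9.png

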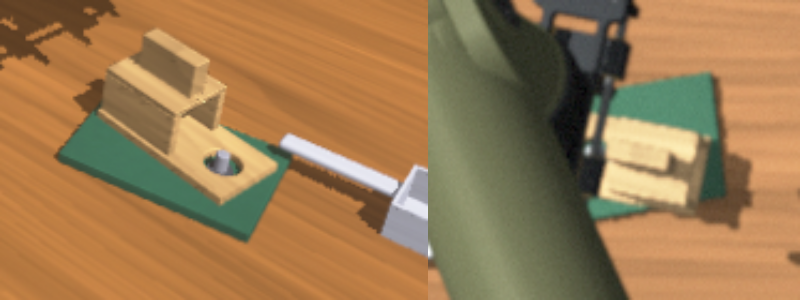

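The piece lies flat (plate top 0.0195, roof 0.067) with the pin inside the hole. The dark piece is unmoved and the gripper is clear.

```bash
python3 -c "from bench import *; print(close_job())"
```

```text
the job is handed in; nothing more can be done
None
```

Job handed in after about 8 s of robot time: my last check showed the pale tunnel flat on the green board with the pin up through its hole, the dark tunnel where it was and the gripper clear, but the judge returned no verdict.

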